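# Clear the spent film core from the unwind stand

## Task

The lidding film has run out: pull up the red locking plunger on the unwind stand and leave it up, then draw the steel shaft out hand over hand, no more than about 12 cm at a pull, letting it rest in the stand while you take each fresh grip near the sleeve, so that you hold it level and near its middle when its far end comes free. Lay the shaft, without dropping it, in both V forks of the shaft rests, roughly centred, then put the empty cardboard core lengthwise into the yellow empties bin. Leave the other things on the bench where they are.

Things in the scene. Friction and masses are not known exactly. Their poses are not given: they have to be found in the camera images.
- unwind: film unwind stand, bolted down, base plate 80 x 300 mm, two aluminium cheek plates 80 mm wide with tops 135 mm high, inner faces at y = -150 and +90 mm. Origin: on the bench under the stand; z up; the shaft's bore runs along the stand's y axis 110 mm above the bench. Between the cheeks two 8 mm tie bars 20 mm apart (centres 76 mm high) catch the core; two 16 mm rollers lie low beneath
- mouth (a point): centre of the outer end of the steel bearing sleeve (outer diameter 30 mm, bore 18 mm, 60 mm long) on the +y cheek of the stand, on the bore axis, 110 mm above the bench, y = 150 mm in the stand's frame; axes as the stand's; the shaft comes out along +y only
- plunger (a joint): locking plunger, slides straight up: 0 = down, its pin in the shaft's neck, shaft locked; 0.010 m = right up against its stop (shaft free from 0.007). About 3 N of friction; it stays where it is left
- knob (a point): middle of the plunger's red round knob (diameter 22 mm, 18 mm tall), on top of the sleeve 25 mm back from its end; when down this point is 144 mm above the bench, the knob's top 152 mm, its underside 134 mm, the sleeve's top 125 mm. The nut under the knob is 14 mm across
- shaft: steel shaft, diameter 16 mm, 380 mm long, about 0.3 kg. Origin: on its axis at mid length, about its balance point; y points along it to its black end cap (diameter 22 mm, y = 162 to 190 mm). An 8 mm neck, 12 mm long, at y = 105 mm. At first 60 mm stick out of the sleeve; it comes free after 320 mm. 1 mm play in the sleeve; it lies nearly level unheld while 30 mm or more are in the sleeve
- shaft_tail (a point): centre of the far (plain) end face of the shaft, y = -190 mm in the shaft's frame
- core: spent cardboard core, a tube of outer diameter 41 mm, bore 31 mm, 230 mm long, about 70 g. Origin: on its axis at mid length; y along the tube. It hangs on the shaft between the cheeks (axis about 101 mm above the bench) and drops about 4 mm onto the two tie bars when the shaft is out
- rests: shaft rests, bolted down: blue foot plate 70 x 250 mm with two white V forks at y = -100 and +100 mm (14 mm thick, 90 degree V, 56 mm wide at the top, tops 83 mm above the bench). Origin: centre of the underside, y along the line of forks, z up. A shaft lying in both forks has its axis 66 mm above the bench, over the rests' y axis; either way round will do
- bin: yellow open empties bin, fixed, 140 (x) x 280 (y) x 60 mm high, walls and floor 4 mm. Origin: centre of the underside, y along its length, z up. The core lies in it lengthwise, axis about 25 mm above the bench
- amber_bottle: small amber bottle with white cap, 36 mm across, 50 mm high; leave alone
- white_bottle: white bottle with blue cap, 56 mm across, 100 mm high; leave alone
- mouse: black computer mouse, about 75 x 60 x 35 mm; leave alone
- carton: small white and green carton, 55 x 120 x 45 mm; leave alone
- canister: black tablet canister with clear lid, 100 x 50 x 113 mm; leave alone
- film_roll: new white film roll standing on end, 80 mm across, 232 mm high; leave alone
- count_tray: blue tablet counting tray, 130 x 190 x 18 mm; leave alone

How it is judged:
On the way, in this order (a step that is already met when the one before it is completed fails the run):
1. the plunger is pulled up, the shaft still home in the stand (value of joint plunger above 0.007 m and y of shaft in the frame of unwind below 0.035 m), for 0.1 s.
2. the shaft is drawn 30 to 160 mm and let go, resting in the stand (y of shaft in the frame of unwind between 0.05 and 0.18 m and contact force between the fingers and shaft below 0.3 N), for 0.1 s.
3. it is drawn further (more than 160 mm in all) and let go again, its far end still in the sleeve (y of shaft in the frame of unwind above 0.182 m and y of shaft_tail in the frame of unwind below 0.145 m and contact force between the fingers and shaft below 0.3 N and x of shaft in the frame of unwind between -0.04 and 0.04 m), for 0.1 s.
4. the shaft's far end is clear of the sleeve, the shaft held level within 90 mm of its middle (y of shaft_tail in the frame of unwind above 0.151 m and distance between the grasp point and shaft below 0.09 m and contact force between the fingers and shaft above 1 N and height (world z) of shaft above 0.08 m), for 0.05 s.
5. the shaft lies in both forks of the rests, let go (x of shaft in the frame of rests between -0.008 and 0.008 m and y of shaft in the frame of rests between -0.06 and 0.06 m and height (world z) of shaft between 0.06 and 0.073 m and angle between the y axis of shaft and the y axis of rests, either way round below 0.08 rad and contact force between the fingers and shaft below 0.3 N), for 0.2 s.
At the end, for the whole second after the job is handed in: the plunger is up (over 6 mm); the shaft lies still in both forks of the rests, its middle within 60 mm of their centre and its axis 60 to 73 mm above the bench; the core lies on the floor of the yellow bin, lengthwise (value of joint plunger above 0.006 m and x of shaft in the frame of rests between -0.008 and 0.008 m and y of shaft in the frame of rests between -0.06 and 0.06 m and height (world z) of shaft between 0.06 and 0.073 m and angle between the y axis of shaft and the y axis of rests, either way round below 0.08 rad and linear speed of shaft below 0.02 m/s and x of core in the frame of bin between -0.055 and 0.055 m and y of core in the frame of bin between -0.03 and 0.03 m and height (world z) of core between 0.015 and 0.035 m and angle between the y axis of core and the y axis of bin, either way round below 0.4 rad and linear speed of core below 0.15 m/s); the robot touches nothing.
It fails at once if the shaft is tipped more than about 17 degrees from level (angle between shaft's own y axis and vertical below 1.27 rad or angle between shaft's own y axis and vertical above 1.87 rad).
It fails at once if a bystander is moved more than 30 mm (distance of any of amber_bottle, white_bottle, mouse, carton, canister, film_roll, count_tray from where it was at the start of the episode above 0.03 m).
It fails at once if the shaft is dropped towards the rests: let go while its axis is over 85 mm above the bench (about 19 mm above its place in the forks) (contact force between the fingers and shaft below 0.1 N and x of shaft in the frame of unwind above 0.08 m and height (world z) of shaft above 0.085 m).
It also fails if it takes over 70 s, if anything falls off the work surface, if the arm or the gripper's body presses on something with over 40 N, if the wrist force passes 120 N, or if a joint passes its speed limit or range.

## Robot

A 6-joint arm with a two-finger parallel gripper is mounted at the origin on the work surface. World frame = base frame: x ahead of the robot, y to its left, z up, the work surface at z = 0. Lengths are in m, angles in rad, forces in N, time in s.
With the tool pointing down it reaches from about 0.275 to 0.725 m from the base axis. Payload 5.6 kg.
Tool frame: the origin (TCP) lies between the finger pads; the fingertips stand 19 mm ahead of it and the grasp point (between the pads) is the TCP (env.nose_length is the z of the fingertips in the tool frame, in m); z points along the fingers, y is the direction in which the jaws open and shut (so a half turn about z gives the same grasp; the last joint's range is limited). The gripper opens to 85 mm and grips with 20 to 120 N. Pads are 22 mm wide; open, the fingers measure 114 mm over their backs; the gripper's body (76 mm by 85 mm) begins 54 mm behind the grasp point. The pads swing forward as they close: fully open they stand 13 mm farther back than shut.
Start: joints at [1.423, 0.255, 0.108, 0, -1.424, -0.285], TCP at [0.231, 0.499, 0.25] pointing down, gripper open.
Joint ranges: [-2.95, 2.95], [-1.21, 1.97], [-1.09, 1.5], [-2.87, 1.71], [-2.94, -0.07], [-3.05, 3.05]. Speed limits (rad/s): [2.57, 2.57, 3.14, 3.14, 3.14, 3.14].

## Interface

Orientations are given as a unit quaternion [x, y, z, w].
In Python, from workcell import env, cams, ticket gives the robot as it stands.
- The arm moves only by the shell command python3 -m jog 'ROWS'. ROWS is JSON, a list of rows, each a list of 7 numbers: the shift along the world's x, y, z in cm, then the turn, a rotation vector about the world's x, y, z in degrees, then the gripper command: -1 is shut, 1 is fully open, values between are in proportion. A call has 1 to 20 rows; each row shifts and turns the pose as measured when the row begins; what a row does not reach is not made up. A row lasts 1/12 s, in which the tool goes at most 41.7 mm and 7.16 degrees, less where a joint would pass 70% of its speed; a pose out of reach is approached as far as the arm can. A call is refused whole if a number of a shift passes 4.17 or a number of a turn 7.16, either way. A call with a gripper value outside its range is refused whole. The fingers move at their own pace and stop on an object; the grip force is fixed at half the most. Time passes only in rows, so rows that do not move let the fingers close. It gives the time, the measured TCP pose, the force and the opening at its end, in the units of the state.
- env.sense(): the state, without advancing time (a new reading comes with each control period).
- cams.snapshot(name): name is "scene" or "top" or "wrist"; returns a dict with "pixels" (420x560x3 uint8, red, green, blue), "vertical_fov" (degrees; the focal length in pixels is half the picture's height over the tangent of half this angle, whatever the lens; pixels are square), "cx", "cy" (the principal point, pixels), "R" (3x3) and "t" (3): a world point X has camera coordinates R X + t. Camera axes: x right, y down, z forward; pixel columns grow to the right and rows downward; lengths in m; the calibration is good to about 2 mm. A picture is of the moment at which its call begins. There is no depth.
- ticket.finish_job(): hands the job in, once; it reports no verdict.
The state is a dict: "time": time; "joints": joint angles; "qd": joint speeds; "tau": joint torques, N m; "eef_pos": TCP position; "tcp_rot": TCP orientation; "wrist_force": force on the tool from outside, world axes, zero at the start; "moment": the same for the moment, N m; "gripper_width": finger opening in m.
Only numpy, scipy, OpenCV 4.12 (cv2) and the standard library are available. Lean on these libraries where they do the work, as an engineer would, in place of code of your own. Each camera call takes 0.05 s, during which the arm holds its last target. There are 200 camera calls.

## Working session

There is one attempt and no reset: what is moved stays moved. The work goes in short steps, Python scripts to look and compute and a shell command to move; the robot and the scene stay as the last step left them, time stands still between calls to the robot, and variables do not carry over. Pictures are saved under pics/ and viewed, on a budget of 10 in all, crops included, one or two more only if the job needs it, and the job is handed in when it is done.

```bash
mkdir -p pics; ls
cat > h.py <<'E'
import numpy as np, cv2
from workcell import env, cams, ticket
def snap(n,f):
    s=cams.snapshot(n); cv2.imwrite('pics/'+f,s['pixels'][:,:,::-1]); np.savez('pics/'+f+'.npz',**{k:np.array(v) for k,v in s.items()}); return s
def load(f): return dict(np.load('pics/'+f+'.npz'))
def K(s):
    H=s['pixels'].shape[0]; return H/2/np.tan(np.radians(float(s['vertical_fov']))/2)
def ray(s,u,v):
    R=np.array(s['R']);t=np.array(s['t']); f=K(s)
    d=R.T@np.array([(u-s['cx'])/f,(v-s['cy'])/f,1]); return -R.T@t,d
def atz(s,u,v,z):
    c,d=ray(s,u,v); return c+d*(z-c[2])/d[2]
def proj(s,X):
    p=np.array(s['R'])@np.array(X)+np.array(s['t']); f=K(s); return p[:2]/p[2]*f+[s['cx'],s['cy']]
E
python3 - <<'E'
from h import *
s=env.sense(); print(s)
for n in('top','scene'):
    a=snap(n,n+'0.png'); print(n,a['vertical_fov'],-np.array(a['R']).T@a['t'],a['R'])
E
```

```text
pics
{'time': 0.0, 'joints': array([ 1.42258857e+00,  2.55750241e-01,  1.06962813e-01, -4.64261094e-04,
       -1.42393052e+00, -2.84564407e-01]), 'qd': array([0.00129548, 0.00076224, 0.00126201, 0.00124457, 0.00111324,
       0.00084248]), 'tau': array([ 1.77863562e-04, -3.86633098e+01,  2.37933683e+01,  5.36511138e+00,
       -6.16771300e-03,  1.30218023e-06]), 'eef_pos': array([0.23043398, 0.49886571, 0.24937916]), 'tcp_rot': array([ 9.76671920e-01, -2.14734682e-01, -1.63609560e-04,  9.74221815e-04]), 'wrist_force': array([ 1.03856327, -0.7232832 , -0.24988836]), 'moment': array([-0.01271337, -0.03083573,  0.04331804]), 'gripper_width': 0.08545800808060088}
top 52.50575495672649 [0.41044649 0.09649051 1.34519737] [[ 0.01112614 -0.99992727  0.00465482]
 [-0.99542728 -0.0115175  -0.09482555]
 [ 0.09487226 -0.00357849 -0.99548302]]
scene 47.27769950291833 [ 1.41790312 -0.51601143  0.98311165] [[ 0.55468143  0.83182935  0.01970895]
 [ 0.52927974 -0.3344601  -0.77974316]
 [-0.64202139  0.4429406  -0.62578923]]
```

View pics/top0.png

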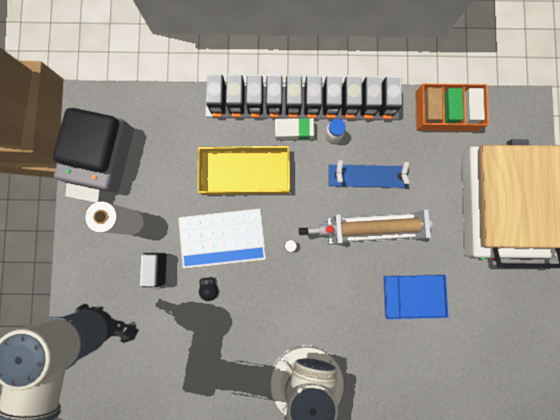

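View pics/scene0.png

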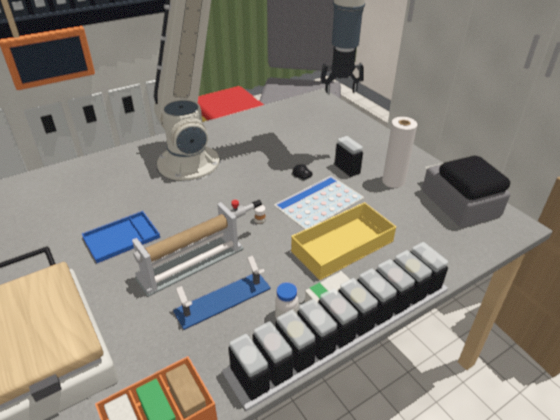

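The top view shows the cap at (303,231), the knob at (330,229) and the core running to (425,226). The rests' forks are at (340,175) and (407,175), and the bin is centred near (244,170). The amber bottle at (291,246) is beside the draw path.

Run:
```python
from h import *
im=cv2.imread('pics/top0.png')
c=im[135:265,190:440]; cv2.imwrite('pics/crop0.png',cv2.resize(c,None,fx=3.2,fy=3.2,interpolation=cv2.INTER_CUBIC))
s=load('top0.png'); hsv=cv2.cvtColor(im,cv2.COLOR_BGR2HSV)
def blob(lo,hi,x0,x1,y0,y1):
    m=np.zeros(im.shape[:2],np.uint8); m[y0:y1,x0:x1]=cv2.inRange(hsv,lo,hi)[y0:y1,x0:x1]
    v,u=np.nonzero(m); return m,u,v
m,u,v=blob((0,150,90),(8,255,255),315,345,215,245); k=(u.mean(),v.mean()); print('knob',k,len(u),atz(s,*k,.147))
m,u,v=blob((22,120,60),(35,255,255),190,300,140,200); r=cv2.minAreaRect(np.c_[u,v].astype(np.float32)); print('bin',r,[atz(s,*p,.06).round(4) for p in cv2.boxPoints(r)])
m,u,v=blob((100,120,40),(125,255,255),325,412,160,192); r=cv2.minAreaRect(np.c_[u,v].astype(np.float32)); print('rests',r,[atz(s,*p,.006).round(4) for p in cv2.boxPoints(r)])
for n,u,v,z in [('cap end',299,231,.11),('bottle',291,246,.05),('film',100,217,.232),('wb',337,127,.1),('tray',222,238,.018),('core far',424,226,.12),('core near',342,229,.12),('canister',152,270,.113)]: print(n,atz(s,u,v,z).round(3))
```

```text
knob (np.float64(329.12820512820514), np.float64(228.87179487179486)) 39 [ 0.46445463 -0.04992283  0.147     ]
bin ((243.41781616210938, 170.00112915039062), (47.21474838256836, 91.42977905273438), 89.21517944335938) [array([0.715 , 0.3442, 0.06  ]), array([0.7224, 0.0635, 0.06  ]), array([0.5762, 0.0602, 0.06  ]), array([0.5691, 0.3379, 0.06  ])]
rests ((367.5037841796875, 175.82615661621094), (77.41648864746094, 20.973304748535156), 1.2453643083572388) [array([ 0.6086, -0.0654,  0.006 ]), array([ 0.6762, -0.0669,  0.006 ]), array([ 0.6737, -0.3141,  0.006 ]), array([ 0.6061, -0.3115,  0.006 ])]
cap end [0.459 0.033 0.11 ]
bottle [0.416 0.054 0.05 ]
film [0.485 0.56  0.232]
wb [ 0.772 -0.079  0.1  ]
tray [0.438 0.267 0.018]
core far [ 0.477 -0.327  0.12 ]
core near [ 0.466 -0.09   0.12 ]
canister [0.343 0.453 0.113]
```

View pics/crop0.png

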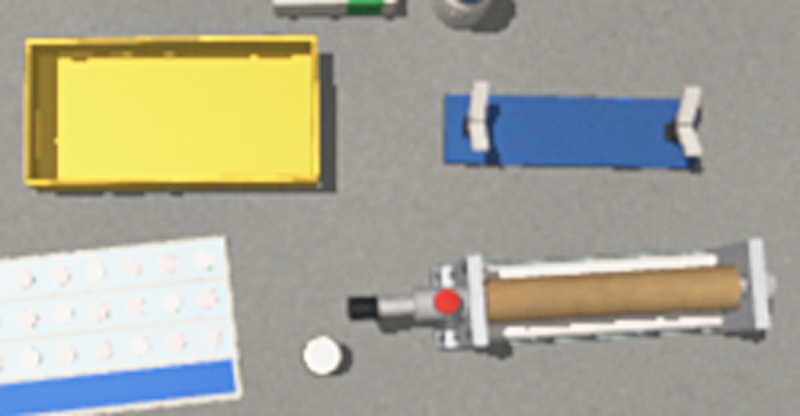

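The crop shows the stand turned by about +0.045 rad, with the sleeve mouth near (0.463, -0.025). The bin and rests positions match their given sizes. Next I move above the knob and turn the jaws across the bore.

```bash
python3 -m jog '[[1.4,-3.4,0,0,0,-3.9,1],[1.4,-3.4,0,0,0,-3.9,1],[1.4,-3.4,0,0,0,-3.9,1],[1.4,-3.4,0,0,0,-3.9,1],[1.4,-3.4,0,0,0,-3.9,1],[1.4,-3.4,0,0,0,-3.9,1],[1.4,-3.4,0,0,0,-3.9,1],[1.4,-3.4,0,0,0,-3.9,1],[1.4,-3.4,0,0,0,-3.9,1],[1.4,-3.4,0,0,0,-3.9,1],[1.4,-3.4,0,0,0,-3.9,1],[1.4,-3.4,0,0,0,-3.9,1],[1.4,-3.4,0,0,0,-3.9,1],[1.4,-3.4,0,0,0,-3.9,1],[1.4,-3.4,0,0,0,-3.9,1],[1.4,-3.4,0,0,0,-3.9,1],[0,0,0,0,0,0,1]]'
python3 - <<'E'
from h import *
from scipy.spatial.transform import Rotation as Ro
s=env.sense(); print(s['eef_pos'],np.degrees(Ro.from_quat(s['tcp_rot']).as_rotvec()), Ro.from_quat(s['tcp_rot']).as_matrix().round(3),s['joints'])
a=snap('wrist','w1.png'); print(a['vertical_fov'],(-np.array(a['R']).T@a['t']).round(3),a['R'].round(3))
E
```

```text
time: 1.52
eef_pos: [0.453, -0.0735, 0.2413]
tcp_rot: [-0.707, 0.707, 0.005, -0.006]
wrist_force: [1.2, 1.1, 0.2]
gripper_width: 0.0856
[ 0.45303946 -0.07352565  0.24129505] [ 126.82725016 -126.82902415   -0.81871956] [[-0.    -1.    -0.014]
 [-1.     0.    -0.001]
 [ 0.001  0.014 -1.   ]] [ 1.81250028e-01  8.66823729e-02 -1.20381908e-01 -1.22967700e-03
 -1.37805434e+00 -1.81019826e-01]
58.24933770236255 [ 0.454 -0.152  0.365] [[-1.     0.001  0.014]
 [ 0.005  0.953  0.303]
 [-0.013  0.303 -0.953]]
```

View pics/w1.png

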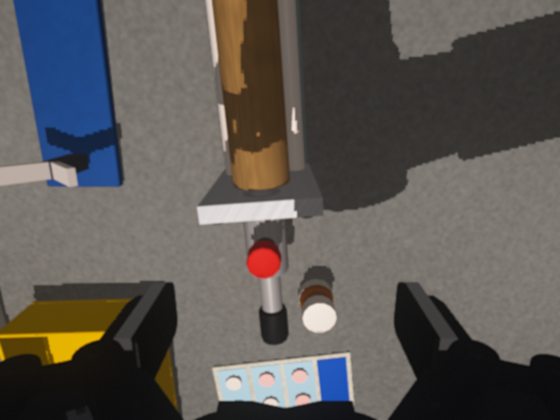

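The wrist view shows the knob at (264,258), the shaft running to the cap at (273,335), and the cheek's top edge from (199,207) to (296,200). I'll compute the pose from these.

Run:
```python
from h import *
s=load('w1.png'); im=cv2.imread('pics/w1.png'); hsv=cv2.cvtColor(im,cv2.COLOR_BGR2HSV)
m=cv2.inRange(hsv,(0,150,60),(8,255,255))|cv2.inRange(hsv,(173,150,60),(180,255,255)); v,u=np.nonzero(m); print('red',u.mean(),v.mean(),u.min(),u.max(),v.min(),v.max())
print('knob z.147',atz(s,u.mean(),v.mean(),.147),'centre at 144', atz(s,u.mean(),v.mean(),.144))
for n,p,z in [('chL',(199,207),.135),('chR',(297,200),.135),('chL2',(200,223),.135),('chR2',(296,216),.135),('shaftmid',(269,293),.114),('capmid',(274,323),.115),('coretop near',(261,185),.1215),('coretop far',(249,10),.1215)]: print(n,atz(s,*p,z).round(4))
# shaft centreline via dark cap blob
m=cv2.inRange(hsv,(0,0,0),(180,255,45)); m[:,:250]=0;m[:,295:]=0;m[:305]=0;m[345:]=0; v,u=np.nonzero(m); print('cap',u.mean(),v.mean(),u.min(),u.max(),v.min(),v.max(), atz(s,u.mean(),v.mean(),.112))
# rests fork, from top image
t=load('top0.png')
for n,p,z in [('f1 top a',(340.6,161.5),.083),('f1 top b',(340.0,181),.083),('f2a',(406,163),.083),('f2b',(406.5,183),.083)]: print(n,atz(t,*p,z).round(4))
```

```text
red 263.39939332659253 259.309403437816 247 280 241 277
knob z.147 [ 0.46496455 -0.05283158  0.147     ] centre at 144 [ 0.46511207 -0.05145955  0.144     ]
chL [ 0.5057 -0.0838  0.135 ]
chR [ 0.4436 -0.0881  0.135 ]
chL2 [ 0.5058 -0.0731  0.135 ]
chR2 [ 0.4441 -0.0775  0.135 ]
shaftmid [ 0.4629 -0.0102  0.114 ]
capmid [0.4594 0.0151 0.115 ]
coretop near [ 0.4668 -0.0947  0.1215]
coretop far [ 0.4716 -0.1982  0.1215]
cap 273.81197771587745 326.483286908078 260 287 306 343 [0.4596477  0.02019033 0.112     ]
f1 top a [ 0.6705 -0.0923  0.083 ]
f1 top b [ 0.6112 -0.0904  0.083 ]
f2a [ 0.6683 -0.2894  0.083 ]
f2b [ 0.6075 -0.2898  0.083 ]
```

```bash
python3 -m jog '[[0.6,1.1,0,0,-0.4,1.6,0.2],[0.6,1.1,0,0,-0.4,1.5,0.2],[0,0,-2,0,0,0,0.2],[0,0,-2,0,0,0,0.2],[0,0,0,0,0,0,0.2],[0,0,0,0,0,0,0.2]]'; python3 -c "
from h import *
from scipy.spatial.transform import Rotation as Ro
s=env.sense();print(s['eef_pos'],Ro.from_quat(s['tcp_rot']).as_matrix().round(3))"
```

```text
time: 2.07
eef_pos: [0.4656, -0.0417, 0.2004]
tcp_rot: [0.733, -0.681, 0.001, -0.001]
wrist_force: [1.4, -0.7, 0.5]
gripper_width: 0.051
[ 0.46560575 -0.04166772  0.20039545] [[ 0.073 -0.997  0.003]
 [-0.997 -0.073  0.001]
 [-0.001 -0.003 -1.   ]]
```

```bash
python3 -m jog '[[0,-0.9,0,0,0,-1,0.2],[0,0,0,0,0,0,0.2],[0,0,-1.5,0,0,0,0.2],[0,0,-1.5,0,0,0,0.2],[0,0,-1,0,0,0,0.2],[0,0,0,0,0,0,0.2],[0,0,0,0,0,0,0.2]]'
```

```text
time: 2.65
eef_pos: [0.4696, -0.0478, 0.1668]
tcp_rot: [0.729, -0.685, 0.005, -0.006]
wrist_force: [0.7, -0.1, -0.2]
gripper_width: 0.0515
```

```bash
python3 -m jog '[[-0.4,-0.4,-0.6,0,0,0,0.2],[0,0,0,0,0,0,0.2],[0,0,-0.6,0,0,0,0.2],[0,0,-0.5,0,0,0,0.2],[0,0,0,0,0,0,0.2]]'; python3 -c "
from h import *
from scipy.spatial.transform import Rotation as Ro
s=env.sense();print(s['eef_pos'],Ro.from_quat(s['tcp_rot']).as_matrix().round(3)); snap('wrist','w2.png')"
```

```text
time: 3.07
eef_pos: [0.4671, -0.052, 0.1519]
tcp_rot: [0.729, -0.684, 0.007, -0.008]
wrist_force: [-0.2, -1.4, 0.5]
gripper_width: 0.0511
[ 0.46706637 -0.05204105  0.15188253] [[ 0.063 -0.998  0.022]
 [-0.998 -0.063  0.002]
 [-0.001 -0.022 -1.   ]]
```

View pics/w2.png

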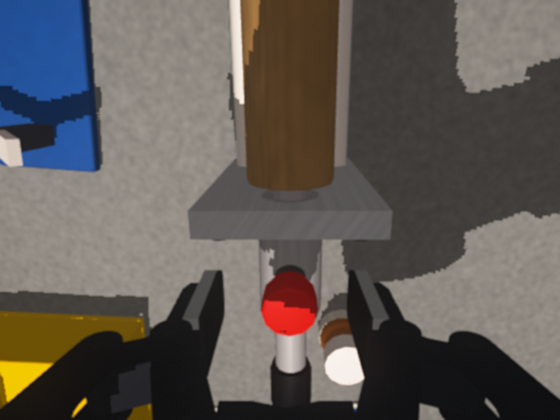

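The knob at (290,303) sits between the fingertips at 222 and 350, and the tool is parallel to the bore. I'll lower slightly, close and lift.

```bash
python3 -m jog '[[0,0,-0.4,0,1,0,0.2],[0,0,0,0,0,0,-1],[0,0,0,0,0,0,-1],[0,0,0,0,0,0,-1],[0,0,0,0,0,0,-1],[0,0,0,0,0,0,-1],[0,0,0,0,0,0,-1]]'
```

```text
time: 3.7
eef_pos: [0.4659, -0.0522, 0.1482]
tcp_rot: [0.729, -0.684, -0.001, -0.0]
wrist_force: [-1.0, -0.1, 0.5]
gripper_width: 0.0195
```

```bash
python3 -m jog '[[0,0,0.4,0,0,0,-1],[0,0,0.4,0,0,0,-1],[0,0,0.4,0,0,0,-1],[0,0,0,0,0,0,-1]]'
```

```text
time: 4.03
eef_pos: [0.4658, -0.0522, 0.1583]
tcp_rot: [0.729, -0.685, -0.002, 0.0]
wrist_force: [2.8, -1.6, -4.1]
gripper_width: 0.0195
```

```bash
python3 -m jog '[[0,0,0.3,0,0,0,-1],[0,0,0,0,0,0,0.1],[0,0,0,0,0,0,0.1],[0,0,0,0,0,0,0.1],[0,0,1.5,0,0,0,0.1],[0,0,1.5,0,0,0,0.1],[0,0,0,0,0,0,0.1]]'
python3 - <<'E'
from h import *
s=snap('top','top2.png'); a=snap('wrist','w3.png')
im=cv2.imread('pics/w3.png'); hsv=cv2.cvtColor(im,cv2.COLOR_BGR2HSV)
m=cv2.inRange(hsv,(0,150,60),(8,255,255))|cv2.inRange(hsv,(173,150,60),(180,255,255)); v,u=np.nonzero(m); print(u.mean(),v.mean(),u.min(),u.max(),v.min(),v.max(),len(u))
for z in(.152,.157,.162): print(z,atz(a,u.mean(),v.mean(),z-.005))
# expected silhouettes for knob raised 0 / 10mm at (.4655,-.0515)
for dz in(0,.005,.01):
    P=np.array([proj(a,[.4655+.011*np.cos(q),-.0515+.011*np.sin(q),z+dz]) for q in np.linspace(0,6.28,40) for z in(.134,.152)]); print(dz,P.min(0),P.max(0))
E
```

```text
time: 4.62
eef_pos: [0.4651, -0.0523, 0.1912]
tcp_rot: [0.729, -0.685, -0.003, 0.002]
wrist_force: [0.5, -0.8, 0.4]
gripper_width: 0.0468
282.42671517671516 271.29573804573806 259 305 245 296 1924
0.152 [ 0.46489558 -0.0483035   0.147     ]
0.157 [ 0.46504466 -0.05080486  0.152     ]
0.162 [ 0.46519374 -0.05330623  0.157     ]
0 [258.19856872 234.37226582] [304.89088044 290.66437509]
0.005 [257.53679556 238.00970367] [305.51605294 296.0370207 ]
0.01 [256.83747579 241.83757355] [306.17663191 301.70799407]
```

```bash
python3 -m jog '[[-0.1,2.2,0,0,0,0,0.1],[-0.1,2.2,0,0,0,0,0.1],[-0.1,2.2,0,0,0,0,0.1],[0,0,0,0,0,0,0.1],[0,0,-2,0,0,0,0.1],[0,0,-2,0,0,0,0.1],[0,0,0,0,0,0,0.1],[0,0,0,0,0,0,0.1]]'
```

```text
time: 5.38
eef_pos: [0.4585, 0.0161, 0.1449]
tcp_rot: [0.728, -0.685, -0.006, 0.003]
wrist_force: [1.1, -0.7, -0.1]
gripper_width: 0.0469
```

```bash
python3 -m jog '[[0.2,0.4,-1,0,0,0,0.1],[0,0,-1,0,0,0,0.1],[0,0,-1,0,0,0,0.1],[0,0,0,0,0,0,0.1],[0,0,0,0,0,0,0.1]]'; python3 -c "
from h import *
from scipy.spatial.transform import Rotation as Ro
s=env.sense();print(s['eef_pos'],Ro.from_quat(s['tcp_rot']).as_matrix().round(3)); snap('wrist','w4.png')"
```

```text
time: 5.8
eef_pos: [0.4626, 0.0203, 0.1154]
tcp_rot: [0.728, -0.686, -0.004, 0.002]
wrist_force: [0.5, -0.6, 0.0]
gripper_width: 0.0468
[0.46256373 0.0203042  0.11536182] [[ 0.059 -0.998 -0.009]
 [-0.998 -0.059  0.003]
 [-0.004  0.009 -1.   ]]
```

View pics/w4.png

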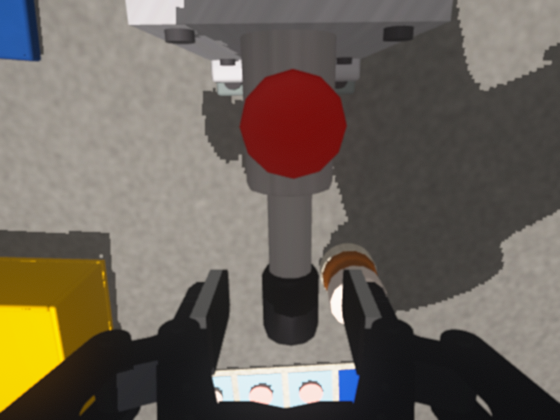

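The black cap at (290,300) is between the fingers. I'll grip it and pull.

```bash
python3 -m jog '[[-0.15,0,-0.2,0,0,0,0.1],[0,0,0,0,0,0,-1],[0,0,0,0,0,0,-1],[0,0,0,0,0,0,-1],[0,0,0,0,0,0,-1],[0,0,0,0,0,0,-1],[0,0,0,0,0,0,-1],[-0.06,1,0,0,0,0,-1],[-0.06,1,0,0,0,0,-1],[0,0,0,0,0,0,-1]]'
```

```text
time: 6.68
eef_pos: [0.4604, 0.0404, 0.1155]
tcp_rot: [0.727, -0.686, -0.003, 0.001]
wrist_force: [-0.5, 3.3, 1.4]
gripper_width: 0.0198
```

```bash
python3 -m jog '[[-0.08,1.4,0,0,0,0,-1],[-0.08,1.4,0,0,0,0,-1],[-0.08,1.4,0,0,0,0,-1],[-0.08,1.4,0,0,0,0,-1],[-0.08,1.4,0,0,0,0,-1],[-0.08,1.2,0,0,0,0,-1],[0,0,0,0,0,0,-1],[0,0,0,0,0,0,-1]]'
```

```text
time: 7.35
eef_pos: [0.4547, 0.126, 0.1158]
tcp_rot: [0.728, -0.685, -0.002, 0.003]
wrist_force: [0.8, -3.0, -1.4]
gripper_width: 0.0205
```

```bash
python3 -m jog '[[0,0,0,0,0,0,0.1],[0,0,0,0,0,0,0.1],[0,0,0,0,0,0,0.1],[0,0,0,0,0,0,0.1],[0,0,1.5,0,0,0,0.1],[0,0,1.5,0,0,0,0.1],[0,0,1.5,0,0,0,0.1],[0.1,-2.2,0,0,0,0,0.1],[0.1,-2.2,0,0,0,0,0.1],[0.1,-2.2,0,0,0,0,0.1],[0.1,-2.2,0,0,0,0,0.1],[0.1,-2.2,0,0,0,0,0.1],[0,0,0,0,0,0,0.1],[0,0,0,0,0,0,0.1]]'
```

```text
time: 8.52
eef_pos: [0.4612, 0.0096, 0.1648]
tcp_rot: [0.727, -0.686, -0.001, -0.0]
wrist_force: [-0.1, 0.9, -0.5]
gripper_width: 0.0472
```

```bash
python3 -m jog '[[0,0.3,-1.2,0,0,0,0.1],[0,0,-1.2,0,0,0,0.1],[0,0,-1.2,0,0,0,0.1],[0,0,-1.0,0,0,0,0.1],[0,0,0,0,0,0,0.1],[0,0,0,0,0,0,0.1]]'; python3 -c "
from h import *
s=env.sense();print(s['eef_pos']); snap('wrist','w5.png')"
```

```text
time: 9.02
eef_pos: [0.4624, 0.0144, 0.1185]
tcp_rot: [0.727, -0.687, -0.0, -0.003]
wrist_force: [-0.5, 0.5, 0.3]
gripper_width: 0.0469
[0.46235701 0.01440049 0.1185324 ]
```

View pics/w5.png

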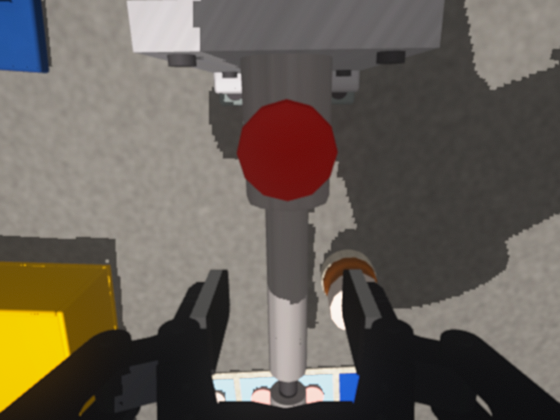

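The shaft at x≈288 is between the fingers and rests in the sleeve. I'll make the second pull.

```bash
python3 -m jog '[[-0.1,0,-0.3,0,0,0,0.1],[0,0,0,0,0,0,-1],[0,0,0,0,0,0,-1],[0,0,0,0,0,0,-1],[0,0,0,0,0,0,-1],[0,0,0,0,0,0,-1],[0,0,0,0,0,0,-1],[0,0,0,0,0,0,-1]]'; python3 -m jog '[[-0.08,1.4,0,0,0,0,-1],[-0.08,1.4,0,0,0,0,-1],[-0.08,1.4,0,0,0,0,-1],[-0.08,1.4,0,0,0,0,-1],[-0.08,1.4,0,0,0,0,-1],[-0.08,1.4,0,0,0,0,-1],[-0.08,1.4,0,0,0,0,-1],[0,0,0,0,0,0,-1],[0,0,0,0,0,0,-1]]'
```

```text
time: 9.73
eef_pos: [0.462, 0.0152, 0.1176]
tcp_rot: [0.727, -0.686, 0.0, -0.004]
wrist_force: [-0.5, 0.7, -0.4]
gripper_width: 0.0137
time: 10.48
eef_pos: [0.4556, 0.1129, 0.1165]
tcp_rot: [0.727, -0.687, 0.002, -0.0]
wrist_force: [-0.0, -1.7, -1.1]
gripper_width: 0.0141
```

```bash
python3 -m jog '[[-0.08,1.2,0,0,0,0,-1],[0,0,0,0,0,0,-1],[0,0,0,0,0,0,-1],[0,0,0,0,0,0,0.1],[0,0,0,0,0,0,0.1],[0,0,0,0,0,0,0.1],[0,0,0,0,0,0,0.1]]'
```

```text
time: 11.07
eef_pos: [0.4553, 0.1231, 0.1168]
tcp_rot: [0.726, -0.687, 0.003, -0.0]
wrist_force: [0.4, -0.7, 0.9]
gripper_width: 0.0466
```

```bash
python3 -m jog '[[0.1,-1.8,0,0,0,0,0.1],[0.1,-1.8,0,0,0,0,0.1],[0.1,-1.8,0,0,0,0,0.1],[0,-1.1,0,0,0,0,0.1],[0,0,0,0,0,0,0.1],[0,0,0,0,0,0,0.1]]'
python3 - <<'E'
from h import *
s=snap('top','top3.png'); im=cv2.imread('pics/top3.png')
print([proj(s,[.445,y,.11]).round(1) for y in(.219,.247)])
cv2.imwrite('pics/c3.png',cv2.resize(im[190:280,180:340],None,fx=4,fy=4,interpolation=cv2.INTER_CUBIC))
E
```

```text
time: 11.57
eef_pos: [0.4592, 0.0554, 0.1179]
tcp_rot: [0.726, -0.687, 0.003, -0.002]
wrist_force: [0.1, -0.7, -0.1]
gripper_width: 0.0471
[array([234.7, 235.1]), array([225., 235.])]
```

View pics/c3.png

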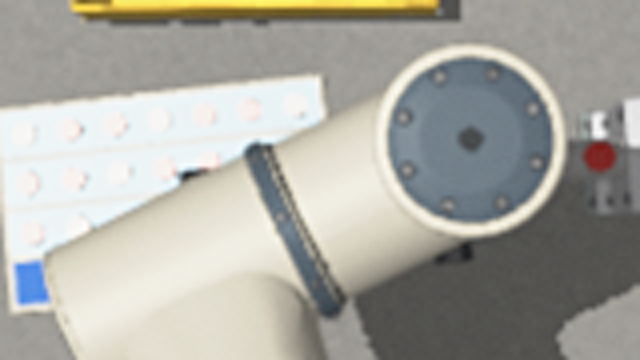

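The arm hides most of the shaft. The cap's black end shows at (182,178) in the crop, which is (226,235) in the full image. That agrees with the predicted 225, so the shaft is drawn about 21.4 cm and the tool is at its middle. I'll grip here and draw it free.

```bash
python3 -m jog '[[0,0,-0.4,0,0,0,0.1],[0,0,0,0,0,0,-1],[0,0,0,0,0,0,-1],[0,0,0,0,0,0,-1],[0,0,0,0,0,0,-1],[0,0,0,0,0,0,-1],[0,0,0,0,0,0,-1],[0,0,0,0,0,0,-1],[-0.08,1.4,0,0,0,0,-1],[-0.08,1.4,0,0,0,0,-1],[-0.08,1.4,0,0,0,0,-1],[-0.08,1.4,0,0,0,0,-1],[-0.08,1.4,0,0,0,0,-1],[-0.08,1.4,0,0,0,0,-1],[0,0,0,0,0,0,-1],[0,0,0,0,0,0,-1]]'
```

```text
time: 12.95
eef_pos: [0.4517, 0.141, 0.1096]
tcp_rot: [0.728, -0.686, 0.004, 0.004]
wrist_force: [0.5, -1.4, -3.6]
gripper_width: 0.0137
```

```bash
python3 -m jog '[[-0.08,1.4,0.1,0,0,0,-1],[-0.08,1.3,0.1,0,0,0,-1],[0,0.4,0,0,0,0,-1],[0,0,0,0,0,0,-1],[0,0,0,0,0,0,-1]]'; python3 -c "
from h import *
from scipy.spatial.transform import Rotation as Ro
s=env.sense();print(s['eef_pos'],Ro.from_quat(s['tcp_rot']).as_matrix().round(3),s['wrist_force'],s['moment']); snap('wrist','w6.png'); snap('scene','s6.png')"
```

```text
time: 13.37
eef_pos: [0.4486, 0.1716, 0.11]
tcp_rot: [0.727, -0.686, 0.003, 0.006]
wrist_force: [0.8, -0.3, -2.8]
gripper_width: 0.0136
[0.44864356 0.17157311 0.11001838] [[ 0.058 -0.998 -0.004]
 [-0.998 -0.058 -0.012]
 [ 0.012  0.005 -1.   ]] [ 0.79917274 -0.33648733 -2.84380991] [-0.04568142 -0.04513593 -0.01642812]
```

View pics/w6.png

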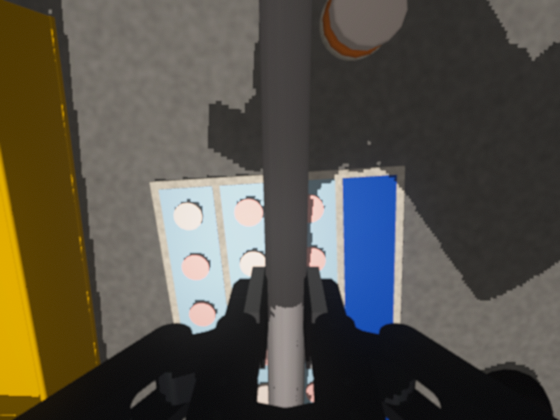

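The shaft is held level between the pads and its weight (2.8 N) is on the wrist, so it is free by about 1 cm. I'll back off a bit more and then lift.

```bash
python3 -m jog '[[-0.08,1.2,0,0,0,0,-1],[-0.08,1.2,0,0,0,0,-1],[0,0,0,0,0,0,-1],[0,0,1.5,0,0,0,-1],[0,0,2,0,0,0,-1],[0,0,2,0,0,0,-1],[0,0,2,0,0,0,-1],[0,0,2,0,0,0,-1],[0,0,1,0,0,0,-1],[0,0,0,0,0,0,-1],[0,0,0,0,0,0,-1]]'; python3 -c "
from h import *
s=env.sense();print(s['eef_pos'],s['wrist_force'],s['moment'],s['joints'])"
```

```text
time: 14.38
eef_pos: [0.4446, 0.1976, 0.2182]
tcp_rot: [0.727, -0.687, 0.002, 0.008]
wrist_force: [0.2, 0.5, -3.4]
gripper_width: 0.0135
[0.4445817  0.19760238 0.21816416] [ 0.24797472  0.52480567 -3.44422702] [ 0.00378982 -0.05189237  0.07510342] [ 0.74505516  0.15125204 -0.10745856  0.00536431 -1.32772289 -0.68948327]
```

```bash
python3 -m jog '[[0.5,-1,0,0,0,-0.2,-1],[1,-2,0,0,0,-0.2,-1],[1,-2,0,0,0,-0.2,-1],[1,-2,0,0,0,-0.2,-1],[1,-2,0,0,0,-0.2,-1],[1,-2,0,0,0,-0.2,-1],[1,-2,0,0,0,-0.2,-1],[1,-2,0,0,0,-0.2,-1],[1,-2,0,0,0,-0.2,-1],[1,-2,0,0,0,-0.2,-1],[1,-2,0,0,0,-0.2,-1],[1,-2,0,0,0,-0.2,-1],[1,-2,0,0,0,-0.2,-1],[1,-2,0,0,0,-0.2,-1],[1,-2,0,0,0,-0.2,-1],[1,-2,0,0,0,-0.2,-1],[1,-2,0,0,0,-0.2,-1],[0.8,-1.6,0,0,0,-0.2,-1],[0,0,0,0,0,0,-1],[0,0,0,0,0,0,-1]]'
python3 - <<'E'
from h import *
from scipy.spatial.transform import Rotation as Ro
s=env.sense();print(s['eef_pos'],Ro.from_quat(s['tcp_rot']).as_matrix().round(3),s['wrist_force'])
a=snap('wrist','w7.png'); snap('top','top7.png'); snap('scene','s7.png')
w=cv2.imread('pics/w7.png'); t=cv2.imread('pics/top7.png')
c=cv2.resize(t[130:250,250:450],None,fx=1.875,fy=1.875)
cv2.imwrite('pics/m7.png',np.vstack([cv2.resize(np.hstack([w,cv2.imread('pics/s7.png')]),(800,300)),cv2.copyMakeBorder(c,0,0,0,800-c.shape[1],cv2.BORDER_CONSTANT)]))
print([proj(a,p).round() for p in([.64,-.09,.066],[.64,-.29,.066],[.611,-.0904,.083],[.6705,-.0923,.083])])
E
```

```text
time: 16.05
eef_pos: [0.6126, -0.1755, 0.1869]
tcp_rot: [-0.703, 0.711, 0.014, -0.026]
wrist_force: [0.5, 0.3, -3.6]
gripper_width: 0.0137
[ 0.61258304 -0.17548804  0.18693125] [[-0.011 -0.998 -0.057]
 [-1.     0.012 -0.017]
 [ 0.018  0.057 -0.998]] [ 0.48520956  0.34105971 -3.59123482]
[array([240., 329.]), array([224.,  34.]), array([280., 340.]), array([194., 342.])]
```

View pics/m7.png

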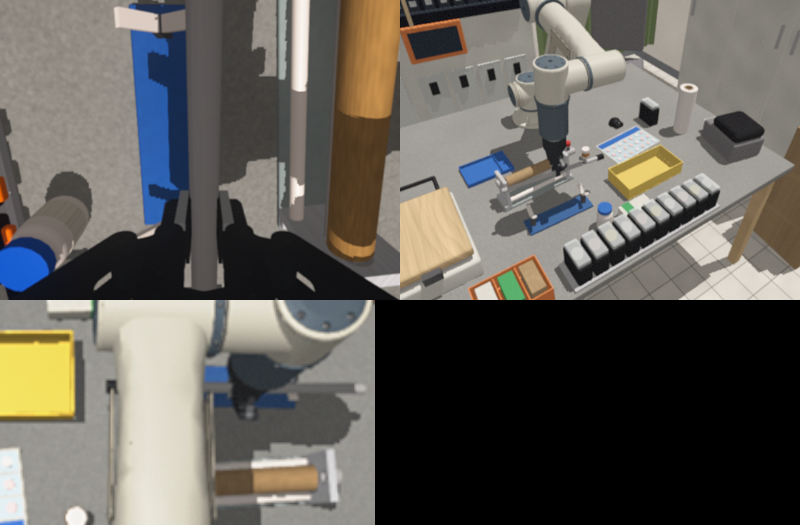

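The montage shows the shaft held level above the stand side of the rests. The far fork's tip is at wrist pixel ≈(161,26), and the cap and tail are at top pixels ≈(309,176) and (445,177). I'll check these against predictions.

Run:
```python
from h import *
a=load('w7.png');t=load('top7.png')
print('cap,tail',atz(t,309,176,.187).round(3),atz(t,445,177,.187).round(3))
for p in((161,14),(161,40)): print('fork+x tip',atz(a,*p,.083).round(4))
for p in((185,42),(203,311)): print('foot edge',atz(a,*p,.006).round(4))
print('foot corner',atz(a,203,314,.006).round(4))
```

```text
cap,tail [0.608 0.01  0.187] [ 0.609 -0.365  0.187]
fork+x tip [ 0.6716 -0.2974  0.083 ]
fork+x tip [ 0.673  -0.2846  0.083 ]
foot edge [ 0.6742 -0.2941  0.006 ]
foot edge [ 0.6777 -0.0703  0.006 ]
foot corner [ 0.678  -0.0673  0.006 ]
```

```bash
python3 -m jog '[[1,-0.6,0,0.5,-1.6,0,-1],[1,-0.6,0,0.5,-1.5,0,-1],[0.6,0,0,0,0,0,-1],[0,0,0,0,0,0,-1],[0,0,-1.5,0,0,0,-1],[0,0,-1.5,0,0,0,-1],[0,0,-1.5,0,0,0,-1],[0,0,0,0,0,0,-1],[0,0,0,0,0,0,-1]]'; python3 -c "
from h import *
from scipy.spatial.transform import Rotation as Ro
s=env.sense();print(Ro.from_quat(s['tcp_rot']).as_matrix().round(3))"
```

```text
time: 16.95
eef_pos: [0.6423, -0.1844, 0.1449]
tcp_rot: [-0.705, 0.709, -0.003, 0.003]
wrist_force: [0.6, -0.4, -1.2]
gripper_width: 0.014
[[-0.005 -1.     0.009]
 [-1.     0.005  0.001]
 [-0.001 -0.009 -1.   ]]
```

```bash
python3 -m jog '[[-0.1,-0.3,-1.4,0,0,-0.4,-1],[0,0,-1.4,0,0,0,-1],[0,0,-1.4,0,0,0,-1],[0,0,-1,0,0,0,-1],[0,0,0,0,0,0,-1],[0,0,0,0,0,0,-1]]'; python3 -c "
from h import *
snap('scene','s8.png')
s=env.sense();print(s['wrist_force'],s['moment'])"
```

```text
time: 17.45
eef_pos: [0.6446, -0.1876, 0.0982]
tcp_rot: [-0.704, 0.711, -0.007, 0.006]
wrist_force: [1.0, 0.2, -2.8]
gripper_width: 0.0138
[ 0.15554084 -0.10077003 -2.94543628] [-0.00938622  0.11612699 -0.03485579]
```

```bash
python3 -m jog '[[-0.4,0,-0.8,0,0,0,-1],[0,0,-0.8,0,0,0,-1],[0,0,0,0,0,0,-1],[0,0,-0.5,0,0,0,-1],[0,0,0,0,0,0,-1]]'; python3 -c "
from h import *
s=env.sense();print(s['wrist_force'],s['moment'])"
```

```text
time: 17.92
eef_pos: [0.6423, -0.1879, 0.079]
tcp_rot: [-0.704, 0.71, -0.01, 0.008]
wrist_force: [0.7, 0.0, -3.2]
gripper_width: 0.0139
[ 0.68102023  0.02267738 -3.22781351] [ 0.29837195  0.08148046 -0.02987054]
```

```bash
python3 -m jog '[[0,0,-0.3,0,0,0,-1],[0,0,-0.2,0,0,0,-1],[0,0,0,0,0,0,-1]]';python3 -m jog '[[0,0,-0.3,0,0,0,-1],[0,0,0,0,0,0,-1]]'
```

```text
time: 18.17
eef_pos: [0.6431, -0.1882, 0.0759]
tcp_rot: [-0.704, 0.71, -0.011, 0.008]
wrist_force: [-1.3, 1.0, 0.7]
gripper_width: 0.0135
time: 18.33
eef_pos: [0.6435, -0.1881, 0.0767]
tcp_rot: [-0.704, 0.71, -0.012, 0.009]
wrist_force: [-1.9, 0.4, -0.1]
gripper_width: 0.014
```

```bash
python3 -m jog '[[-0.3,0,0,0,0,0,-1],[0,0,0,0,0,0,-1],[0,0,-0.2,0,0,0,-1],[0,0,0,0,0,0,-1]]';python3 -m jog '[[-0.1,0,-0.2,0,0,0,-1],[0,0,0,0,0,0,-1]]'
```

```text
time: 18.67
eef_pos: [0.6426, -0.1882, 0.0762]
tcp_rot: [-0.704, 0.71, -0.015, 0.011]
wrist_force: [-1.0, 0.9, 0.1]
gripper_width: 0.0135
time: 18.83
eef_pos: [0.6426, -0.1882, 0.0753]
tcp_rot: [-0.704, 0.71, -0.016, 0.012]
wrist_force: [0.0, 1.6, 1.9]
gripper_width: 0.0139
```

Run:
```python
from h import *
from scipy.spatial.transform import Rotation as Ro
s=env.sense();print(s['eef_pos'],Ro.from_quat(s['tcp_rot']).as_matrix().round(3),s['wrist_force'],s['moment'])
a=snap('wrist','w9.png'); b=snap('scene','s9.png'); snap('top','top9.png')
w=cv2.imread('pics/w9.png'); c=cv2.imread('pics/s9.png')[200:330,150:300]; 
cv2.imwrite('pics/m9.png',np.hstack([cv2.resize(w,(373,280)),cv2.resize(c,None,fx=2.8,fy=2.8,interpolation=cv2.INTER_CUBIC)[:280]]))
```

```text
[ 0.64264205 -0.18824668  0.0753428 ] [[-0.008 -0.999  0.039]
 [-1.     0.007 -0.006]
 [ 0.006 -0.039 -0.999]] [0.00992364 1.59220289 1.86746777] [0.71467769 0.3696848  0.0416511 ]
```

View pics/m9.png

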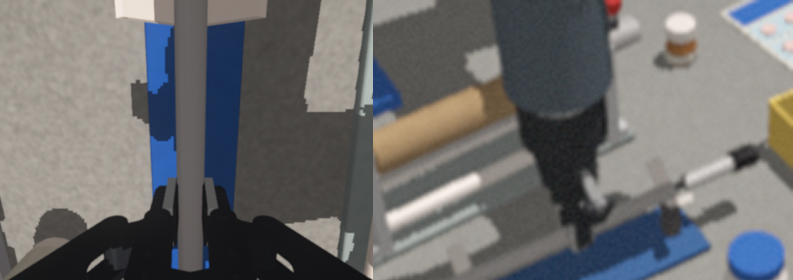

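The far fork spans 118–267 in the left panel with the shaft at 192, so it is centred. The shaft's cap end is touching the near fork, and its middle is within about 5 mm of its seat. I'll release here.

```bash
python3 -m jog '[[0,0,-0.1,0.8,0,0,-1],[0,0,0,0,0,0,-0.3],[0,0,0,0,0,0,0],[0,0,0,0,0,0,0.1],[0,0,0,0,0,0,0.1],[0,0,0,0,0,0,0.1],[0,0,0,0,0,0,0.1],[0,0,0,0,0,0,0.1]]'; python3 -c "
from h import *
snap('wrist','w10.png')"
```

```text
time: 19.65
eef_pos: [0.6407, -0.189, 0.072]
tcp_rot: [-0.704, 0.71, -0.009, 0.014]
wrist_force: [0.3, 0.2, 0.3]
gripper_width: 0.0469
```

```bash
python3 -m jog '[[0,0,1,0,0,0,0.1],[0,0,1.5,0,0,0,0.1],[0,0,2,0,0,0,0.1],[0,0,2,0,0,0,0.1],[0,0,2,0,1,0,0.1],[0,0,2,0,1,0,0.1],[0,0,0,0,0,0,0.1],[0,0,0,0,0,0,0.1]]'
python3 - <<'E'
from h import *
from scipy.spatial.transform import Rotation as Ro
s=env.sense();print(s['eef_pos'],Ro.from_quat(s['tcp_rot']).as_matrix().round(3))
a=snap('wrist','w11.png');b=snap('scene','s11.png'); w=cv2.imread('pics/w11.png'); c=cv2.imread('pics/s11.png')[190:330,150:300]
cv2.imwrite('pics/m11.png',np.hstack([cv2.resize(w,(400,300)),cv2.resize(c,None,fx=2.67,fy=2.67,interpolation=cv2.INTER_CUBIC)[:300]]))
E
```

```text
time: 20.37
eef_pos: [0.639, -0.189, 0.1864]
tcp_rot: [-0.705, 0.71, 0.003, 0.001]
wrist_force: [-0.4, 0.0, -0.6]
gripper_width: 0.0467
[ 0.63900895 -0.18903854  0.18635873] [[-0.007 -1.    -0.003]
 [-1.     0.007  0.005]
 [-0.005  0.003 -1.   ]]
```

View pics/m11.png

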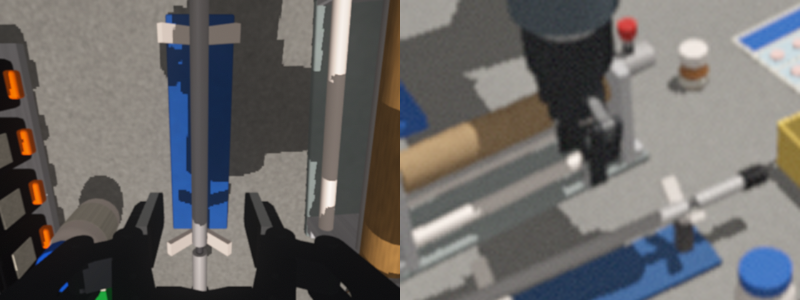

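The shaft lies in both forks: the near V is at (199,243), the far fork at (200,33), and the scene crop agrees. The red knob is clearly up. Now for the core.

```bash
python3 -m jog '[[-1,0,0.5,0,0,0.3,0.1],[-2,-0.2,0,0,0,0.5,0.3],[-2,-0.2,0,0,0,0.5,0.4],[-2,-0.2,0,0,0,0.5,0.4],[-2,-0.2,0,0,0,0.5,0.4],[-2,-0.2,0,0,0,0.5,0.4],[-2,-0.2,0,0,0,0.5,0.4],[-2,-0.2,0,0,0,0.4,0.4],[-1,-0.2,0,0,0,0,0.4],[0,0,0,0,0,0,0.4],[0,0,0,0,0,0,0.4]]'
python3 - <<'E'
from h import *
from scipy.spatial.transform import Rotation as Ro
s=env.sense();print(s['eef_pos'],Ro.from_quat(s['tcp_rot']).as_matrix().round(3))
a=snap('wrist','w12.png'); im=cv2.imread('pics/w12.png'); hsv=cv2.cvtColor(im,cv2.COLOR_BGR2HSV)
m=cv2.inRange(hsv,(8,80,50),(24,255,255)); m=cv2.morphologyEx(m,cv2.MORPH_OPEN,np.ones((7,7)))
for r in range(20,420,50):
    u=np.nonzero(m[r])[0]
    if len(u): print(r,u.min(),u.max(),len(u),atz(a,(u.min()+u.max())/2,r,.1).round(4))
E
```

```text
time: 21.38
eef_pos: [0.4596, -0.2041, 0.1842]
tcp_rot: [0.729, -0.685, -0.009, 0.004]
wrist_force: [0.4, 0.9, -0.1]
gripper_width: 0.0593
[ 0.45958305 -0.2041336   0.18417695] [[ 0.063 -0.998 -0.019]
 [-0.998 -0.063  0.007]
 [-0.009  0.018 -1.   ]]
20 208 287 80 [ 0.483  -0.3153  0.1   ]
70 211 287 77 [ 0.4816 -0.2923  0.1   ]
120 214 288 75 [ 0.4797 -0.2675  0.1   ]
170 218 288 71 [ 0.4777 -0.2405  0.1   ]
220 221 288 68 [ 0.4758 -0.2112  0.1   ]
270 224 288 65 [ 0.4737 -0.1791  0.1   ]
320 227 289 63 [ 0.4711 -0.1441  0.1   ]
370 230 289 60 [ 0.4686 -0.1054  0.1   ]
```

```bash
python3 -m jog '[[0.8,0,0,-0.4,-0.5,0,0.7],[0.8,0,0,0,-0.5,0,0.7],[0,0,-1.5,0,0,0,0.7],[0,0,-1.5,0,0,0,0.7],[0,0,-1,0,0,0,0.7],[0,0,0,0,0,0,0.7]]'
```

```text
time: 21.93
eef_pos: [0.4832, -0.2035, 0.1423]
tcp_rot: [0.73, -0.684, 0.002, -0.001]
wrist_force: [-0.3, -0.1, -0.7]
gripper_width: 0.0728
```

```bash
python3 -m jog '[[-0.7,0,0,0,0,0,0.7],[0,0,0,0,0,0,0.7],[0,0,-1,0,0,0,0.7],[0,0,-1,0,0,0,0.7],[0,0,-1,0,0,0,0.7],[0,0,-0.7,0,0,0,0.7],[0,0,0,0,0,0,0.7],[0,0,0,0,0,0,0.7]]'
```

```text
time: 22.6
eef_pos: [0.4786, -0.2035, 0.1029]
tcp_rot: [0.73, -0.683, 0.004, -0.001]
wrist_force: [0.1, -0.7, 0.3]
gripper_width: 0.073
```

```bash
python3 -m jog '[[-0.3,0,-0.2,0,0,0,0.7],[0,0,0,0,0,0,-1],[0,0,0,0,0,0,-1],[0,0,0,0,0,0,-1],[0,0,0,0,0,0,-1],[0,0,0,0,0,0,-1],[0,0,0,0,0,0,-1],[0,0,0,0,0,0,-1]]'; python3 -m jog '[[0,0,1,0,0,0,-1],[0,0,1,0,0,0,-1],[0,0,2,0,0,0,-1],[0,0,2,0,0,0,-1],[0,0,2,0,0,0,-1],[0,0,2,0,0,0,-1],[0,0,2,0,0,0,-1],[0,0,0,0,0,0,-1],[0,0,0,0,0,0,-1]]'
```

```text
time: 23.27
eef_pos: [0.4768, -0.2037, 0.1026]
tcp_rot: [0.73, -0.683, 0.005, -0.003]
wrist_force: [-0.1, -0.1, -1.1]
gripper_width: 0.039
time: 24.02
eef_pos: [0.4745, -0.2038, 0.2351]
tcp_rot: [0.73, -0.683, 0.006, -0.003]
wrist_force: [0.1, -0.2, -1.0]
gripper_width: 0.0388
```

```bash
python3 -m jog '[[0.5,1,0.1,0,0,-0.1,-1],[0.9,2.1,0.1,0,0,-0.1,-1],[0.9,2.1,0.1,0,0,-0.1,-1],[0.9,2.1,0.1,0,0,-0.1,-1],[0.9,2.1,0.1,0,0,-0.1,-1],[0.9,2.1,0.1,0,0,-0.1,-1],[0.9,2.1,0.1,0,0,-0.1,-1],[0.9,2.1,0.1,0,0,-0.1,-1],[0.9,2.1,0.1,0,0,-0.1,-1],[0.9,2.1,0.1,0,0,-0.1,-1],[0.9,2.1,0.1,0,0,-0.1,-1],[0.9,2.1,0.1,0,0,-0.1,-1],[0.9,2.1,0.1,0,0,-0.1,-1],[0.9,2.1,0.1,0,0,-0.1,-1],[0.9,2.1,0.1,0,0,-0.1,-1],[0.9,2.1,0.1,0,0,-0.1,-1],[0.9,2.1,0.1,0,0,-0.1,-1],[0.9,2,0.1,0,0,-0.1,-1],[0,0,0,0,0,0,-1],[0,0,0,0,0,0,-1]]';  python3 -c "
from h import *
from scipy.spatial.transform import Rotation as Ro
s=env.sense();print(Ro.from_quat(s['tcp_rot']).as_matrix().round(3))"
```

```text
time: 25.68
eef_pos: [0.6282, 0.194, 0.2398]
tcp_rot: [0.719, -0.695, -0.005, 0.008]
wrist_force: [0.3, -0.7, 0.1]
gripper_width: 0.0386
[[ 0.033 -0.999 -0.018]
 [-0.999 -0.033 -0.006]
 [ 0.005  0.019 -1.   ]]
```

```bash
python3 -m jog '[[0.8,0.4,0,0.3,-0.5,0,-1],[0.7,0.2,0,0,-0.5,0,-1],[0,0,0,0,0,0,-1],[0,0,-2,0,0,0,-1],[0,0,-2,0,0,0,-1],[0,0,-2,0,0,0,-1],[0,0,-2,0,0,0,-1],[0,0,-2,0,0,0,-1],[0,0,-2,0,0,0,-1],[0,0,0,0,0,0,-1],[0,0,0,0,0,0,-1]]'
python3 - <<'E'
from h import *
from scipy.spatial.transform import Rotation as Ro
s=env.sense();print(s['eef_pos'],Ro.from_quat(s['tcp_rot']).as_matrix().round(3))
a=snap('wrist','w13.png');snap('scene','s13.png')
c=cv2.imread('pics/s13.png')[150:300,250:420]
cv2.imwrite('pics/m13.png',np.hstack([cv2.resize(cv2.imread('pics/w13.png'),(400,300)),cv2.resize(c,(340,300),interpolation=cv2.INTER_CUBIC)]))
E
```

```text
time: 26.6
eef_pos: [0.6445, 0.1947, 0.1177]
tcp_rot: [0.716, -0.698, 0.001, -0.002]
wrist_force: [0.7, 0.6, 0.0]
gripper_width: 0.0386
[0.64452672 0.1947048  0.11768506] [[ 0.026 -1.     0.005]
 [-1.    -0.026  0.001]
 [-0.    -0.005 -1.   ]]
```

View pics/m13.png

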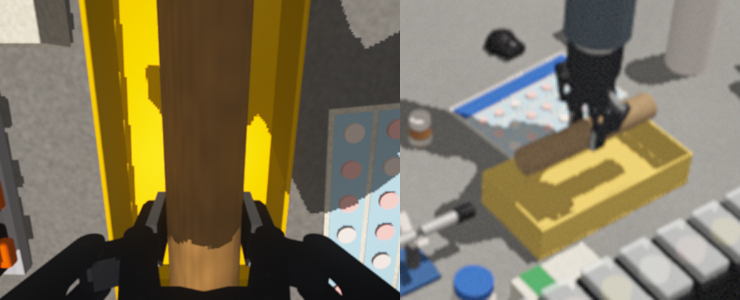

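Run:
```python
from h import *
a=load('s13.png')
print(atz(a,313,228,.116).round(3),atz(a,375,202,.116).round(3))
w=load('w13.png')
for r in (30,250): # bin rim edges L/R at rows of the 400x300 panel
    L=83+(r-30)*(106-83)/220
print('rim', atz(w,88*1.4,60*1.4,.06).round(3), atz(w,306*1.4,60*1.4,.06).round(3))
```

```text
[0.643 0.091 0.116] [0.647 0.312 0.116]
rim [0.72  0.114 0.06 ] [0.581 0.11  0.06 ]
```

Ends of the core at y 0.091 and 0.312 put its middle at 0.20. The bin's rims at x 0.72 and 0.58 put its middle at 0.65. The core is over the bin, so I lower it in.

```bash
python3 -m jog '[[0.3,0,-1.5,0,0,0,-1],[0,0,-1.5,0,0,0,-1],[0,0,-1.5,0,0,0,-1],[0,0,-1.5,0,0,0,-1],[0,0,0,0,0,0,-1],[0,0,-0.8,0,0,0,-1],[0,0,0,0,0,0,-1]]'
```

```text
time: 27.28
eef_pos: [0.6551, 0.1971, 0.0621]
tcp_rot: [0.716, -0.698, 0.006, -0.013]
wrist_force: [-0.7, 0.3, -2.0]
gripper_width: 0.0386
```

```bash
python3 -m jog '[[-0.6,0,-0.6,0,-1,0,-1],[0,0,-0.7,0,0,0,-1],[0,0,-0.7,0,0,0,-1],[0,0,0,0,0,0,-1],[0,0,0,0,0,0,-1]]'
```

```text
time: 27.7
eef_pos: [0.6526, 0.1982, 0.0468]
tcp_rot: [0.716, -0.697, 0.015, -0.023]
wrist_force: [0.8, -0.6, -1.0]
gripper_width: 0.0385
```

```bash
python3 -m jog '[[-0.2,0.2,-0.5,-0.5,1.5,0,-1],[0,0,-0.5,0,1.3,0,-1],[0,0,0,0,0,0,-1],[0,0,0,0,0,0,-1]]'
```

```text
time: 28.03
eef_pos: [0.6524, 0.2006, 0.0386]
tcp_rot: [0.717, -0.697, 0.0, -0.003]
wrist_force: [-0.0, -0.0, -0.8]
gripper_width: 0.0384
```

```bash
python3 -m jog '[[-0.2,0,-0.4,0,0,0,-1],[0,0,-0.3,0,0,0,-1],[0,0,0,0,0,0,-1]]'
```

```text
time: 28.28
eef_pos: [0.6509, 0.2006, 0.032]
tcp_rot: [0.717, -0.697, 0.001, -0.004]
wrist_force: [-1.1, -0.8, -1.7]
gripper_width: 0.0391
```

Now to open (inside the bin's width), go straight up and check.

```bash
python3 -m jog '[[0,0,0,0,0,0,0.3],[0,0,0,0,0,0,0.5],[0,0,0,0,0,0,0.5],[0,0,0,0,0,0,0.5],[0,0,0,0,0,0,0.5],[0,0,1,0,0,0,0.5],[0,0,1.5,0,0,0,0.5],[0,0,2,0,0,0,0.5],[0,0,2,0,0,0,0.5],[0,0,2,0,0,0,0.5],[0,0,2,0,0,0,0.5],[0,0,2,0,0,0,0.5],[0,0,2,0,0,0,0.5],[-2,-0.5,2,0,0,0,0.5],[-2,-0.5,0,0,0,0,0.5],[-2,-0.5,0,0,0,0,0.5],[-2,-0.5,0,0,0,0,0.5],[0,0,0,0,0,0,0.5],[0,0,0,0,0,0,0.5]]'
python3 - <<'E'
from h import *
a=snap('scene','s14.png');t=snap('top','top14.png')
c=cv2.imread('pics/s14.png')[130:330,130:430]
cv2.imwrite('pics/m14.png',cv2.resize(c,None,fx=2.6,fy=2.6,interpolation=cv2.INTER_CUBIC))
E
```

```text
time: 29.87
eef_pos: [0.568, 0.1782, 0.2184]
tcp_rot: [0.717, -0.697, 0.004, -0.01]
wrist_force: [0.7, -0.1, 0.2]
gripper_width: 0.0644
```

View pics/m14.png

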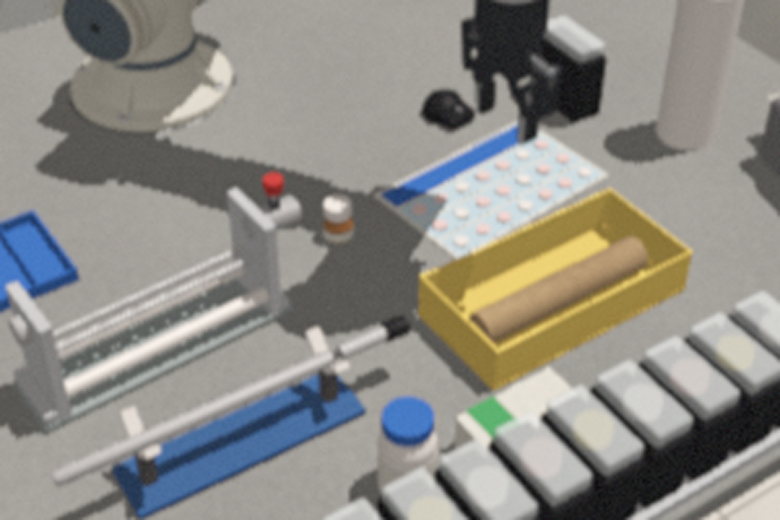

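The final view shows the core lying lengthwise in the bin, the shaft in both forks, the knob up and the bystanders in place. One numeric check on the shaft's centring and then I hand in.

Run:
```python
from h import *
a=load('s14.png'); f=lambda u,v:(130+u/2.6,130+v/2.6)
p,q=atz(a,*f(57,475),.066),atz(a,*f(410,325),.066); print(p.round(3),q.round(3),((p+q)/2).round(3),np.linalg.norm(p-q))
p,q=atz(a,*f(485,322),.03),atz(a,*f(645,250),.03); print(p.round(3),q.round(3))
print(env.sense()['time'],ticket.finish_job())
```

```text
[ 0.64  -0.373  0.066] [0.651 0.004 0.066] [ 0.645 -0.184  0.066] 0.3776038925574438
[0.661 0.096 0.03 ] [0.665 0.323 0.03 ]
the job is handed in; nothing more can be done
29.9667 None
```

The job is done and handed in at 30.0 s of the 70 s allowed; no verdict is reported, so the result below rests on my own checks.

- **Plunger:** I pulled it up by the knob, and the knob was visibly up in the last view.
- **Draw:** I drew the shaft in pulls of about 10.6, 10.8 and 11.6 cm, letting go after each of the first two. The last grip was at its middle (about 6 cm out from the sleeve), not close beside the sleeve. After it came free I drew it about 2.5 cm farther before lifting.
- **Shaft:** I lowered it until it touched the forks and let go about 5 mm above its seat. In the last view it lies in both forks, about 6 mm off centre along their line.
- **Core:** It lies lengthwise on the bin floor, centred to about 1 cm along the bin's length and roughly 1.5 cm off the centreline, within limits.
- **Bystanders:** Those in the last view looked unmoved, by eye only.

**Disagreements:**
- On touching the forks, the wrist moment suggested the cap end was slightly low. It settled level on release.
- The last scene estimate puts the shaft's middle about 4 mm in x from my estimate of the rests' line, which is within the camera's accuracy.
- I viewed 14 pictures, four over the budget of ten.

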